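# Clamp the bench-centre footstock at its setting mark

## Task

The bench centres carry an arbor between the sprung headstock centre and the footstock, which is unclamped. With its black cam lever still open, push the footstock along the rail towards the headstock until its steel index meets the line on the red setting clip; hold it there against the spring and squeeze the lever flat against the footstock's rib to clamp it, never closing the lever away from the mark. Do not let go: finish while still pinching the footstock rib and the closed lever together at the mark, and leave the clip and everything else on the bench where they are.

Things in the scene. Friction and masses are not known exactly. Their poses are not given: they have to be found in the camera images.
- bench_centres: Bench centres, fixed on the bench: grey bed 96 (x) x 450 (y) mm, steel guide rail on top, its top 40 mm above the table. Origin under the bed's middle; rail and centre line run along y: green headstock (125 mm high) at +y, footstock at -y; lever, scale and clip on the +x side. Dial indicator on a 175 mm high post at x -47 to +21, y +35.
- footstock_travel (a joint): Travel (m) of the footstock along the bed's +y, towards the headstock: 0 = rear stop, at most 0.040. Unless held or clamped, a spring pushes it back to 0 (4 N at 0, plus 0.18 N per mm, and 1 N friction). The footstock's frame is the bed's frame shifted by -115 mm + this travel along y.
- clip_position (a joint): Position (m) of the red setting clip on the bed's +x edge, on the scale of joint footstock_travel: the index meets the mark when joint footstock_travel equals it. Starts between 0.013 and 0.030. It sits with stiff friction (15 N) and must not be shifted.
- lever_angle (a joint): Angle (rad) of the black cam lever: 0 = closed, alongside the rib, at its stop; positive = open, tip swung out to +x; starts at 0.45 to 0.58. Turns on an upright pin at x +20, y -50 of the footstock's frame, stays where left, takes 3 to 6 N at the handle to close. Over the last 0.2 rad it presses a shoe on the bed, which clamps the footstock so that the spring no longer moves it.
- clamp_lever: Black lever handle, 8 thick, from 8 to 58 mm from the pin, 93 to 115 mm above the table. Origin on the pin's axis at table height, y axis from pin to tip. Closed it spans x +16 to +24 of the footstock's frame, 6 mm off the rib: rib and lever together 34 mm wide. Open, its tip stands out as far as x +56, so both span up to 66 mm.
- footstock: Green footstock casting. Origin: the footstock's frame at table height, axes as the bed. On a saddle (x +-30, y -62 to +45, top 58 mm high) stands a rib, x +-10, y -40 to +12, 122 mm high; ahead of it a wide boss, x +-26, y +12 to +40, 112 mm high. The boss's rear faces beside the rib (y +12, x 10 to 26, both sides) are square shoulders: fingers astride the rib can push there.
- grip_rib (a point): Point in the rib where fingers can straddle rib and lever from above: x 0, y 0 of the footstock's frame, 104 mm above the table, 18 mm below the top of the rib, the highest part of the footstock.
- lever_tip (a point): Tip of the lever handle, 58 mm from its pin, 104 mm above the table.
- footstock_index (a point): Tip of the steel index with a black line, which sticks out from the saddle's +x side: x +40, y +30 mm of the footstock's frame, 39 mm above the table.
- setting_mark (a point): Inner end of the white line on top of the red setting clip (11 x 10 x 21 mm) on the bed's +x edge: x +42 of the bed's frame, 33 mm above the table; its y axis is the bed's.
- micrometer: Outside micrometer with a grey frame lying flat, 127 x 66 x 16 mm, on the robot's side of the bed; leave alone. Origin on the underside at its anvil end.
- spanner: Steel spanner lying flat on the robot's side of the bed; leave alone. Origin under its middle.
- oil_bottle: Yellow oil bottle, 48 mm across, 130 mm tall, on the far side of the bed; leave alone. Origin under its middle.
- v_block: Steel V-block, 45 x 50 x 42 mm, on the far side of the bed; leave alone. Origin under its middle.
- gauge_box: Closed wooden gauge-block box, 70 x 110 x 32 mm, on the far side of the bed; leave alone. Origin under its middle.

How it is judged:
By the outcome, as a careful person would: the job done as asked, in the order asked, and still so for the second after the job is handed in, while the arm keeps its last pose, push and grip.
It also fails if it takes over 35 s, if anything falls off the work surface, if the arm or the gripper's body presses on something with over 40 N, if the wrist force passes 120 N, or if a joint passes its speed limit or range.

## Robot

A 7-joint arm with a two-finger parallel gripper is mounted at the origin on the work surface. World frame = base frame: x ahead of the robot, y to its left, z up, the work surface at z = 0. Lengths are in m, angles in degrees, forces in N, time in s.
With the tool pointing down it reaches from about 0.4 to 0.875 m from the base axis. Payload 4.4 kg.
Tool frame: the origin (TCP) lies at the very end of the fingers, on their centre line; the grasp point (between the pads) lies 19 mm behind it (grip_depth is the z of the grasp point in the tool frame, in m); z points along the fingers, y is the line along which they close (so a half turn about z gives the same grasp; the last joint's range is limited). The gripper opens to 85 mm and grips with 20 to 120 N. Pads are 22 mm wide; open, the fingers measure 114 mm over their backs; the gripper's body (76 mm by 85 mm) begins 54 mm behind the grasp point. The pads swing forward as they close: fully open they stand 13 mm farther back than shut.
Start: joints at [-69.603, 36.005, 2.206, 86.941, -1.547, 57.084, -1.146], TCP at [0.266, 0.593, 0.231] pointing down, gripper open.
Joint ranges: [-175.42, 175.42], [-21.48, 121.26], [-71.46, 75.88], [10.55, 141.38], [-63.04, 243.04], [13.31, 113.54], [-168.57, 168.57]. Speed limits (degrees/s): [147.25, 147.25, 180, 180, 180, 180, 180].

## Interface

Orientations are given as a 3x3 rotation matrix whose columns are the frame's x, y, z axes.
In Python, from rig import sense, grab_frame, camera_params, hand_in, look_for, grip_depth gives the robot as it stands.
- The arm moves only by the tool carry_out, never from a script. Its argument "plan" is a list of rows, each a list of 7 numbers: the opening, from -1 (shut) to 1 (fully open), then the shift along the tool's x, y, z in cm, then the turn, a rotation vector about the tool's x, y, z in degrees. A call has 1 to 8 rows; each row is the pose to reach, as a shift and turn from the pose commanded when the call began, along the tool's axes at that moment; what a row does not reach only later rows make up. A row lasts 1/12 s, in which the tool goes at most 41.7 mm and 7.16 degrees, less where a joint would pass 70% of its speed; a pose out of reach is approached as far as the arm can. A call with a gripper value outside its range is refused whole. The fingers move at their own pace and stop on an object; "newtons" is the grip in N (left out, the last holds). Time passes only in rows, so rows that repeat a pose let the fingers close. It gives the time, the measured TCP pose, the force, the opening and the grip force at its end, in the units of the state.
- sense(): the state, without advancing time (a new reading comes with each control period).
- grab_frame(name): name is "side" or "top"; returns (picture, depth): 400x640x3 uint8, red, green, blue; 400x640 float32, m along the optical axis (not along the pixel's ray), 0 where there is no reading.
- camera_params(name): a dict with "vertical_fov" (degrees; the focal length in pixels is half the picture's height over the tangent of half this angle, whatever the lens; pixels are square), "cx", "cy" (the principal point, pixels), "world_to_cam" (4x4, takes a point from world to camera coordinates). Camera axes: x right, y down, z forward; pixel columns grow to the right and rows downward; lengths in m; the calibration is good to about 2 mm. A picture is of the moment at which its call begins. camera_params takes no time and is no camera call.
- hand_in(): hands the job in; it is judged then, once.
Trained networks look in the newest picture that a camera, given by its name, has taken for a name from the list of things; names that differ only in an ending like _2 or _b are one class to them, and where a whole thing is asked for, a point or a joint stands for the part that bears it (a point fixed in the world has none). Each returns a list of dicts, best first, with "confidence" (0 to 1); they miss things now and then, are a little off and sometimes report something else, mostly with a low value. They report only what shows in the picture. A call takes as long as a camera call.
- look_for(camera, target): "pixel" ([column, row] in pixels, amid what is visible of it).
The state is a dict: "t": time; "joint_pos": joint angles; "qd": joint speeds; "joint_torque": joint torques, N m; "ee_pos": TCP position; "ee_rot": TCP orientation; "wrist_force": force on the tool from outside, world axes, zero at the start; "ft_torque": the same for the moment, N m; "width": finger opening in m; "grip_force": force on a finger pad.
Only numpy, scipy, OpenCV 4.12 (cv2) and the standard library are available. Lean on these libraries where they do the work, as an engineer would, in place of code of your own. Each camera call takes 0.05 s, during which the arm holds its last target. There are 200 camera calls.

## Working session

There is one attempt and no reset: what is moved stays moved. The work goes in short steps, Python scripts to look and compute and a tool call to move; the robot and the scene stay as the last step left them, time stands still between calls to the robot, and variables do not carry over. Pictures are saved under pics/ and viewed, at most 10 in all, crops included, and the job is handed in when it is done.

Besides the shell and the picture viewer there is one more tool, called after "Emit:" by a JSON object that holds its "name" and its "arguments". carry_out: Moves the arm, as the interface text tells. Its arguments: {"type":"object","properties":{"plan":{"type":"array"},"newtons":{"type":"number"}},"required":["plan"]}

```bash
mkdir -p pics; cat > h.py <<'E'
import numpy as np, cv2
from rig import *
def cam(n):
    p=camera_params(n); f=200/np.tan(np.radians(p["vertical_fov"])/2); return f,p["cx"],p["cy"],np.array(p["world_to_cam"])
def ray_z(n,px,z):
    "world point on the pixel's ray at height z"
    f,cx,cy,T=cam(n); R=T[:3,:3]; o=-R.T@T[:3,3]; d=R.T@np.array([(px[0]-cx)/f,(px[1]-cy)/f,1]); return o+d*(z-o[2])/d[2]
def proj(n,P):
    f,cx,cy,T=cam(n); c=T[:3,:3]@np.asarray(P)+T[:3,3]; return np.array([cx+f*c[0]/c[2],cy+f*c[1]/c[2]])
def depth_pts(n,D):
    f,cx,cy,T=cam(n); v,u=np.mgrid[:400,:640]; C=np.stack([(u-cx)/f*D,(v-cy)/f*D,D],-1); W=(C-T[:3,3])@T[:3,:3]; W[D==0]=np.nan; return W
def save(name,img): cv2.imwrite("pics/"+name,cv2.cvtColor(img,cv2.COLOR_RGB2BGR))
E
python3 - <<'E'
from h import *
a,_=grab_frame("top"); s,_=grab_frame("side")
for n in("top","side"):
    f,cx,cy,T=cam(n); print(n,f,cx,cy,(-T[:3,:3].T@T[:3,3]).round(3),T[2,:3].round(2))
    for t,z in [("bench_centres",.04),("footstock",.1),("lever_tip",.104),("footstock_index",.039),("setting_mark",.033),("clamp_lever",.104),("grip_rib",.104)]:
        for r in look_for(n,t)[:2]: print(t,np.round(r["pixel"]),round(r["confidence"],2),ray_z(n,r["pixel"],z).round(3))
save("t0.png",a);save("s0.png",s)
print(sense()["ee_rot"],sense()["t"])
E
```

```text
top 430.2753929686025 321.12265220751505 202.89644853542666 [0.504 0.05  0.873] [ 0.09  0.03 -1.  ]
bench_centres [336. 211.] 0.91 [0.559 0.05  0.04 ]
footstock [388. 217.] 0.8 [ 0.546 -0.043  0.1  ]
lever_tip [424. 212.] 0.5 [ 0.555 -0.107  0.104]
clamp_lever [422. 210.] 0.75 [ 0.558 -0.102  0.104]
clamp_lever [388. 216.] 0.68 [ 0.547 -0.042  0.104]
grip_rib [387. 217.] 0.78 [ 0.546 -0.042  0.104]
side 404.4288990553385 319.3882166990144 198.8407516928619 [ 0.319 -0.4    0.492] [ 0.38  0.68 -0.63]
bench_centres [318. 244.] 0.7 [ 0.536 -0.012  0.04 ]
bench_centres [365. 257.] 0.36 [ 0.586 -0.069  0.04 ]
footstock [332. 247.] 0.9 [ 0.521 -0.077  0.1  ]
lever_tip [361. 257.] 0.72 [ 0.544 -0.113  0.104]
lever_tip [333. 249.] 0.2 [ 0.518 -0.084  0.104]
footstock_index [336. 250.] 0.62 [ 0.555 -0.034  0.039]
setting_mark [358. 244.] 0.37 [ 0.595 -0.036  0.033]
clamp_lever [363. 259.] 0.81 [ 0.544 -0.118  0.104]
clamp_lever [320. 244.] 0.6 [ 0.508 -0.067  0.104]
grip_rib [336. 247.] 0.88 [ 0.524 -0.083  0.104]
[[-9.12351500e-01  4.09407793e-01 -1.09013307e-05]
 [ 4.09407792e-01  9.12351499e-01  3.44467161e-05]
 [ 2.40485994e-05  2.69644233e-05 -9.99999999e-01]] 0.8
```

View pics/t0.png

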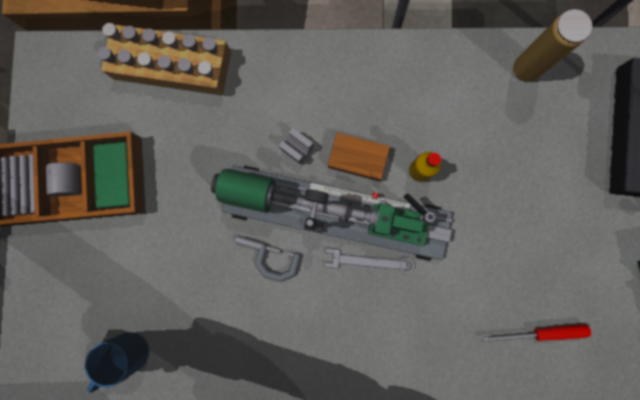

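View pics/s0.png

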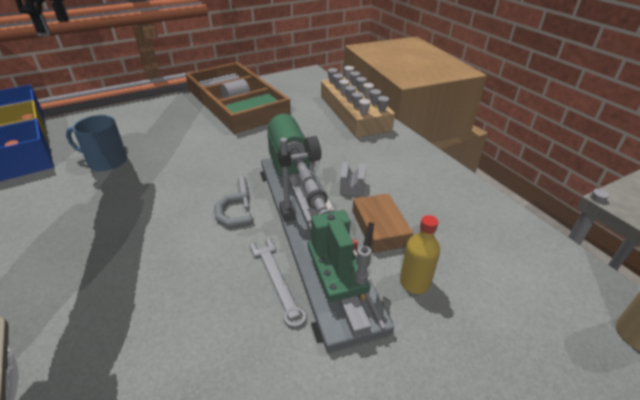

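The top view shows headstock (243,190), footstock (397,222), lever black (415,203), pin (430,216) and clip (376,196). Bed +y runs to image left, slightly turned, and the lever is on the far side. Next I'll fit the bed from depth.

```bash
python3 - <<'E'
from h import *
a,D=grab_frame("top"); W=depth_pts("top",D); z=W[...,2]
m=((z>.02)).astype(np.uint8); m[:,:200]=0; m[:150]=0; m[270:]=0; m[:,470:]=0
n,l,st,c=cv2.connectedComponentsWithStats(m); k=l[217,388]; print(st[k])
P=W[(l==k)]; 
r=cv2.minAreaRect((P[(P[:,2]<.06)][:,:2]*1000).astype(np.float32)); print("bed",r)
q=P[(P[:,2]>.117)&(P[:,2]<.127)&(P[:,1]<0.02)]; r2=cv2.minAreaRect((q[:,:2]*1000).astype(np.float32)); print("rib",r2,len(q),np.median(q[:,2]))
hist=np.histogram(P[:,2],bins=np.arange(.02,.19,.005)); print(hist[0])
save("t1.png",cv2.resize(a[150:270,200:470],None,fx=2.96,fy=2.96,interpolation=cv2.INTER_CUBIC))
s,_=grab_frame("side"); save("s1.png",cv2.resize(s[180:350,240:440],None,fx=3.5,fy=3.5,interpolation=cv2.INTER_CUBIC))
E
```

```text
[  211   165   242    94 10995]
bed ((563.1348876953125, 49.81123352050781), (449.9830322265625, 100.91461944580078), 78.24011993408203)
rib ((545.658935546875, -71.923095703125), (75.97541809082031, 65.41848754882812), 48.7769889831543) 385 0.12158671445521739
[4277  367   58  336  363   17   34  690   88   18   30   22   13   26
  112  254  685  521  831  537 1057  173    1    7   69   66   41   34
   66  145   41   16    0]
```

View pics/t1.png

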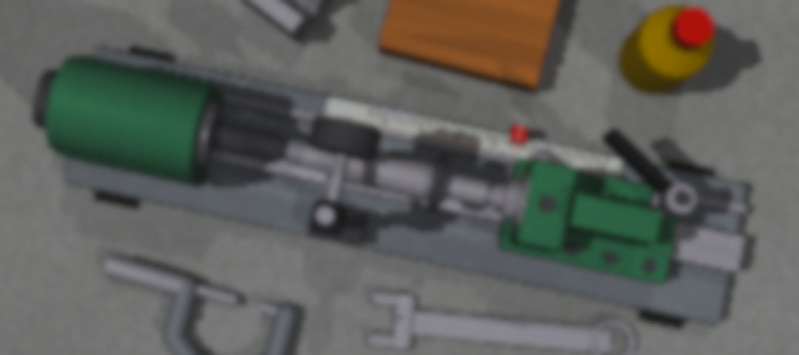

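View pics/s1.png

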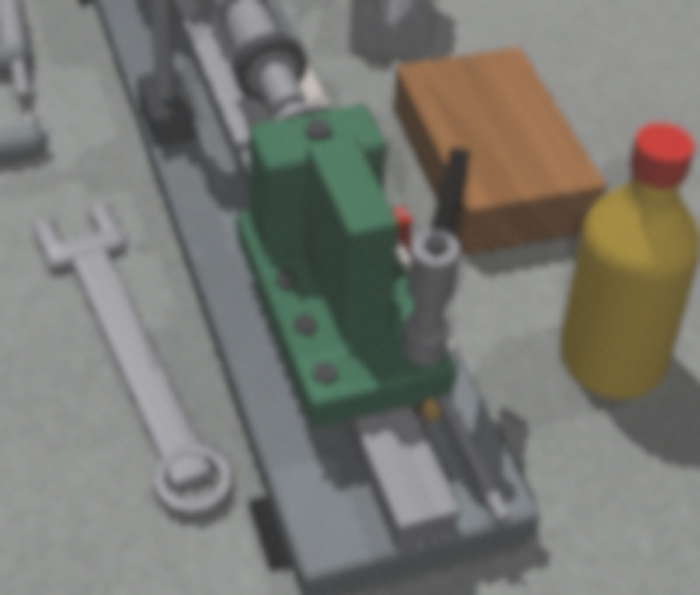

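The clip's red top is at about (375,195) in the full top frame. The footstock is at its rear stop, with the lever open at about 0.5 rad. I'll fit the footstock and clip silhouettes to get the clip's position on the scale.

```bash
cat > fit.py <<'E'
from h import *
from scipy.optimize import minimize
def box(x0,x1,y0,y1,z0,z1): return np.array([[x,y,z] for x in(x0,x1) for y in(y0,y1) for z in(z0,z1)])/1000
FS=[box(-30,30,-62,45,40,58),box(-10,10,-40,12,58,122),box(-26,26,12,40,58,112)]
def world(B,pose):
    x,y,a=pose; R=np.array([[np.cos(a),-np.sin(a),0],[np.sin(a),np.cos(a),0],[0,0,1]]); return B@R.T+[x,y,0]
def sil(n,boxes,pose,S=4):
    m=np.zeros((400*S,640*S),np.uint8); 
    f,cx,cy,T=cam(n)
    for B in boxes:
        C=world(B,pose)@T[:3,:3].T+T[:3,3]; p=np.c_[cx+f*C[:,0]/C[:,2],cy+f*C[:,1]/C[:,2]]
        h=cv2.convexHull(((p+.5)*S*16).astype(np.int32)); cv2.fillConvexPoly(m,h,255,shift=4)
    return cv2.resize(m,(640,400),interpolation=cv2.INTER_AREA)/255.
E
python3 - <<'E'
from fit import *
yaw0=np.radians(-11.76)
for n in("top","side"):
    I,_=grab_frame(n); F=I.astype(float); R,G,B=F[...,0],F[...,1],F[...,2]
    g=np.clip((G-np.maximum(R,B))/np.maximum(G,20)*3.,0,1); win=sil(n,[box(-60,60,-100,80,0,140)],(.5397,-.0626,yaw0))>0
    g=g*win
    cost=lambda p: np.abs(sil(n,FS,(p[0]/1000,p[1]/1000,np.radians(p[2])))-g).sum()
    r=minimize(cost,[539.7,-62.6,-11.76],method="Nelder-Mead",options=dict(initial_simplex=[[539.7,-62.6,-11.76],[547,-62,-11.76],[539,-55,-11.76],[539,-62,-8]]))
    p=r.x; print(n,p.round(2),r.fun,g.sum())
    red=np.clip((R-1.6*np.maximum(G,B))/60,0,1); 
    a=np.radians(p[2]); fs=(p[0]/1000,p[1]/1000,a)
    bx=proj(n,world(np.array([[.047,.05,.028]]),fs)[0]); 
    yy,xx=np.mgrid[:400,:640]; red*=np.hypot(xx-bx[0],yy-bx[1])<14
    c=np.array([(xx*red).sum(),(yy*red).sum()])/red.sum(); print("red",c,red.sum())
    # clip fit: x offset and y in footstock frame
    mask=red/max(red.max(),1e-6)
    for x0 in(38,42):
      cc=lambda q: np.abs(sil(n,[box(q[0],q[0]+11,q[1]-5,q[1]+5,12,33)],fs,8)-mask).sum()
      rr=minimize(cc,[x0,50],method="Nelder-Mead",options=dict(initial_simplex=[[x0,50],[x0+5,50],[x0,56]])); print("clip x0,y",rr.x.round(2),"travel",rr.x[1]-30,rr.fun)
    for z in(.033,.028): 
        w=ray_z(n,c,z)[:2]-fs[:2]; print(z,"fs frame",(np.array([[np.cos(a),np.sin(a)],[-np.sin(a),np.cos(a)]])@w*1000).round(1))
    c1=proj(n,world(np.array([[.045,.03,.04]]),fs)[0]); x,y=int(c1[0]),int(c1[1])
    O=I.copy(); k=9; cr=cv2.resize(O[y-28:y+28,x-40:x+40],None,fx=k,fy=k,interpolation=cv2.INTER_CUBIC)
    d=lambda P:tuple(((proj(n,world(np.array([P])/1000,fs)[0])-[x-40,y-28]+.5)*k).astype(int))
    for Bm in FS:
        pts=np.array([d(q*1000) for q in Bm]); cv2.polylines(cr,[cv2.convexHull(pts.astype(np.int32))],True,(255,255,0),1)
    cv2.circle(cr,d([40,30,39]),4,(0,255,255),1)
    for t in(13,20,30): cv2.circle(cr,d([42,30+t,33]),3,(255,0,255),1)
    save(f"fit_{n}.png",cr)
E
```

```text
top [537.   -60.81 -11.24] 601.0840079926503 1435.6977562076684
red [374.96999423 194.89065205] 23.106666666666666
clip x0,y [42.98 44.  ] travel 13.999336242675781 16.694901960784314
clip x0,y [44.71 44.34] travel 14.340752840042114 16.724705882352943
0.033 fs frame [47.3 44.9]
0.028 fs frame [47.9 44.5]
side [538.65 -57.7  -15.53] 2309.6555170477236 1827.9460154902274
red [354.93569322 242.76283186] 5.649999999999999
clip x0,y [45.21 60.86] travel 30.855133056640625 101.56504249768577
clip x0,y [42.35 58.67] travel 28.670501708984375 101.47673146511825
0.033 fs frame [45.3 40.5]
0.028 fs frame [47.1 45.2]
```

View pics/fit_top.png

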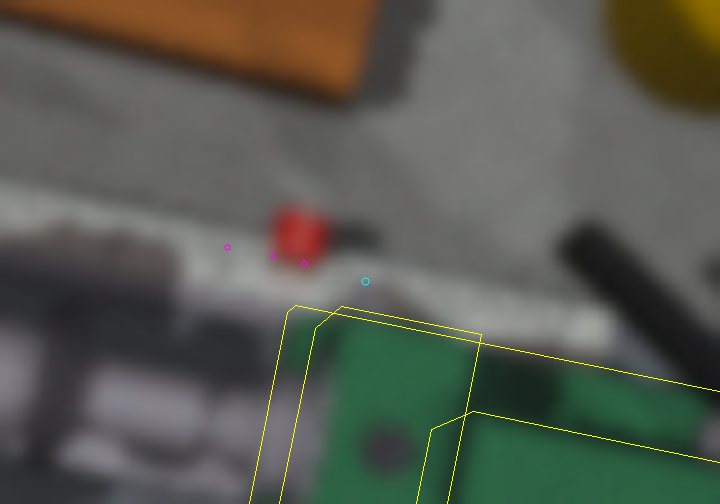

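View pics/fit_side.png

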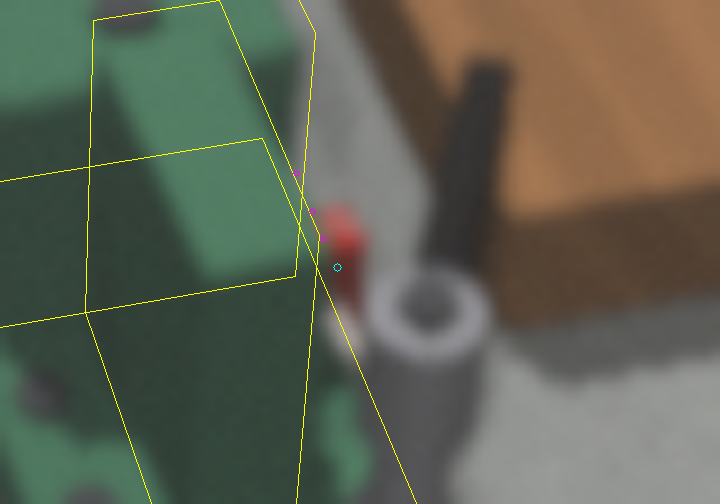

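Both overlays are off because the green mask was loose: the real boss edge sits about 2 px behind the outline. I'll refit with a crisp hue mask.

```bash
python3 - <<'E'
from fit import *
for n in("top","side"):
    ims=[grab_frame(n)[0].astype(np.float32) for _ in range(3)]; I=np.mean(ims,0); Iu=I.astype(np.uint8)
    H=cv2.cvtColor(Iu,cv2.COLOR_RGB2HSV); base=(.5397,-.0626,np.radians(-11.76))
    win=sil(n,[box(-50,50,-85,65,30,135)],base)>0
    g=((H[...,0]>60)&(H[...,0]<95)&(H[...,1]>90)&win).astype(float)
    ch=lambda p:sil(n,FS,(p[0]/1000,p[1]/1000,np.radians(p[2])))
    # green only: yaw fixed
    for yaw in(-11.24,-11.76,-12.2):
        cost=lambda p: np.abs(ch((p[0],p[1],yaw))-g).sum()
        r=min((minimize(cost,s,method="Nelder-Mead",options=dict(initial_simplex=[s,[s[0]+5,s[1]],[s[0],s[1]+5]])) for s in([536,-66],[541,-60])),key=lambda r:r.fun)
        print(n,yaw,r.x.round(2),round(r.fun,1),g.sum(),end=" ")
        a=np.radians(yaw); Rt=np.array([[np.cos(a),np.sin(a)],[-np.sin(a),np.cos(a)]])
        yy,xx=np.mgrid[:400,:640]; R=I[...,0]; red=np.clip((R-1.6*np.maximum(I[...,1],I[...,2]))/60,0,1)
        c0=[375,195] if n=="top" else [355,243]; red=red*(np.hypot(xx-c0[0],yy-c0[1])<10); c=np.array([(xx*red).sum(),(yy*red).sum()])/red.sum()
        w=ray_z(n,c,.031 if n=="top" else .028)[:2]; print("red fs",(Rt@(w*1000-r.x)).round(1),"via bed",(Rt@(w*1000-[539.7,-62.6])).round(1))
    S=ch((*r.x,yaw)); v=np.zeros((400,640,3),np.uint8); v[...,0]=S*255; v[...,1]=g*255; np.save(f"pics/{n}.npy",v)
    np.save(f"pics/I_{n}.npy",I)
t,s=[np.load(f"pics/{n}.npy") for n in("top","side")]; 
It=np.load("pics/I_top.npy").astype(np.uint8)
A=cv2.resize(t[180:260,350:450],None,fx=4,fy=4,interpolation=0); B=cv2.resize(s[190:330,290:390],(400,560)); C=cv2.resize(It[185:245,360:435],None,fx=5,fy=5,interpolation=cv2.INTER_CUBIC)[:240,:400]
L=np.zeros((560,800,3),np.uint8); L[:320,:400]=A; L[320:560,:C.shape[1]]=C; L[:,400:]=B; save("m.png",L)
E
```

```text
top -11.24 [536.94 -60.8 ] 432.7 1460.0 red fs [47.6 44.8] via bed [44.6 46. ]
top -11.76 [537.17 -61.01] 433.6 1460.0 red fs [46.9 45.3] via bed [44.1 46.4]
top -12.2 [537.2  -61.06] 434.8 1460.0 red fs [46.5 45.8] via bed [43.8 46.7]
side -11.24 [ 977.87 2182.51] 0.0 0.0 red fs [   56.2 -2241.4] via bed [48.4 46.1]
side -11.76 [ 977.87 2182.51] 0.0 0.0 red fs [   76.5 -2240.8] via bed [47.9 46.5]
side -12.2 [ 977.87 2182.51] 0.0 0.0 red fs [   93.8 -2240.1] via bed [47.6 46.9]
```

View pics/m.png

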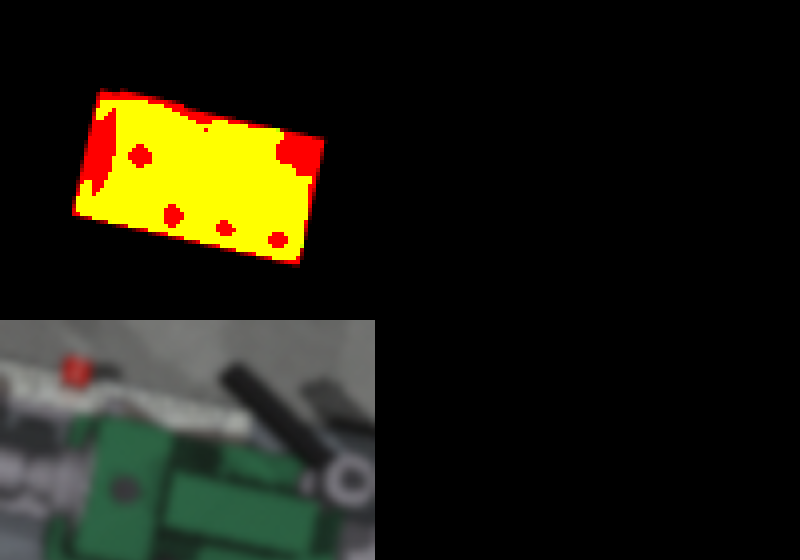

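The tight top fit agrees with the bed fit: footstock frame at about (0.538, -0.062), yaw -11.7°. The clip is at about 15–16.5 mm of travel, to be refined near contact. Moving to hover.

```bash
cat > go.py <<'E'
import sys
from h import *
from scipy.spatial.transform import Rotation as Ro
a=np.radians(-11.7); O=np.array([.5385,-.062,0]); Rb=np.array([[np.cos(a),-np.sin(a),0],[np.sin(a),np.cos(a),0],[0,0,1]])
Rt=np.c_[Rb[:,1],Rb[:,0],[0,0,-1]]
def st():
    s=sense(); p=np.array(s["ee_pos"]); R=np.array(s["ee_rot"]); return s,p,R,Rb.T@(p-O)*1000
if __name__=="__main__":
    s,p,R,q=st(); t=O+Rb@np.array([float(v) for v in sys.argv[1:4]])/1000
    print("t",s["t"],"fs mm",q.round(1),"w",np.round(s["width"],4),"F bed",(Rb.T@np.array(s["wrist_force"])).round(1),"grip",s["grip_force"])
    print("shift cm",(R.T@(t-p)*100).round(2),"rotvec",Ro.from_matrix(R.T@Rt).as_rotvec(degrees=True).round(2))
E
python3 go.py 25 -6 200; python3 - <<'E'
from h import *
for r in look_for("top","oil_bottle")[:1]: print(ray_z("top",r["pixel"],.09))
E
```

```text
t 1.3 fs mm [-399.5  586.2  231.3] w 0.0855 F bed [ 0.7  0.1 -0.6] grip 0.0
shift cm [-54.24 -48.66   3.13] rotvec [ 0.   -0.   77.53]
[ 0.64605647 -0.11763231  0.09      ]
```

Emit:
{"name": "carry_out", "arguments": {"plan": [[1, -54.2, -48.7, 0, 0, 0, 77.5], [1, -54.2, -48.7, 0, 0, 0, 77.5], [1, -54.2, -48.7, 0, 0, 0, 77.5], [1, -54.2, -48.7, 0, 0, 0, 77.5], [1, -54.2, -48.7, 0, 0, 0, 77.5], [1, -54.2, -48.7, 0, 0, 0, 77.5], [1, -54.2, -48.7, 0, 0, 0, 77.5], [1, -54.2, -48.7, 0, 0, 0, 77.5]], "newtons": 25}}

```text
t: 2.02
ee_pos: [0.4016, 0.2866, 0.2317]
ee_rot: [[-0.143, 0.99, 0.001], [0.99, 0.143, 0.001], [0.001, 0.001, -1.0]]
wrist_force: [1.4, 0.4, -0.0]
width: 0.0856
grip_force: 0.0
```

```bash
python3 go.py 25 -6 200
```

```text
t 2.0167 fs mm [-204.7  313.6  231.7] w 0.0856 F bed [ 1.3  0.7 -0. ] grip 0.0
shift cm [-37.87  10.72   3.15] rotvec [ 0.03 -0.05 19.9 ]
```

Emit:
{"name": "carry_out", "arguments": {"plan": [[1, -37.9, 10.7, 0, 0, 0, 19.9], [1, -37.9, 10.7, 0, 0, 0, 19.9], [1, -37.9, 10.7, 0, 0, 0, 19.9], [1, -37.9, 10.7, 0, 0, 0, 19.9], [1, -37.9, 10.7, 0, 0, 0, 19.9], [1, -37.9, 10.7, 0, 0, 0, 19.9], [1, -37.9, 10.7, 0, 0, 0, 19.9], [1, -37.9, 10.7, 0, 0, 0, 19.9]]}}

```text
t: 2.68
ee_pos: [0.5389, -0.0173, 0.2315]
ee_rot: [[0.197, 0.98, 0.0], [0.98, -0.197, 0.0], [0.001, 0.0, -1.0]]
wrist_force: [0.2, 1.7, 0.5]
width: 0.0856
grip_force: 0.0
```

```bash
python3 go.py 25 -6 140
```

```text
t 2.6833 fs mm [ -8.7  43.8 231.5] w 0.0856 F bed [-0.1  1.7  0.5] grip 0.0
shift cm [-5.01  3.33  9.15] rotvec [ 0.02 -0.03  0.35]
```

Emit:
{"name": "carry_out", "arguments": {"plan": [[1, -5.0, 3.4, 2, 0, 0, 0.3], [1, -5.0, 3.4, 5, 0, 0, 0.3], [1, -5.0, 3.4, 9, 0, 0, 0.3], [1, -5.0, 3.4, 9.2, 0, 0, 0.3], [1, -5.0, 3.4, 9.2, 0, 0, 0.3]]}}

```text
t: 3.1
ee_pos: [0.5599, -0.0708, 0.1375]
ee_rot: [[0.203, 0.979, -0.006], [0.979, -0.203, 0.001], [-0.0, -0.006, -1.0]]
wrist_force: [0.1, 0.3, 0.6]
width: 0.0852
grip_force: 0.0
```

```bash
python3 go.py 25 -6 78; python3 - <<'E'
from h import *
a,_=grab_frame("top"); s,_=grab_frame("side")
L=np.zeros((480,800,3),np.uint8); L[:,:400]=cv2.resize(a[165:261,350:430],(400,480),interpolation=cv2.INTER_CUBIC); L[:,400:]=cv2.resize(s[180:300,290:390],(400,480),interpolation=cv2.INTER_CUBIC); save("h.png",L)
E
```

```text
t 3.1 fs mm [ 22.7  -4.2 137.5] w 0.0852 F bed [0.1 0.4 0.6] grip 0.0
shift cm [-0.18  0.26  5.95] rotvec [-0.32  0.01  0.01]
```

View pics/h.png

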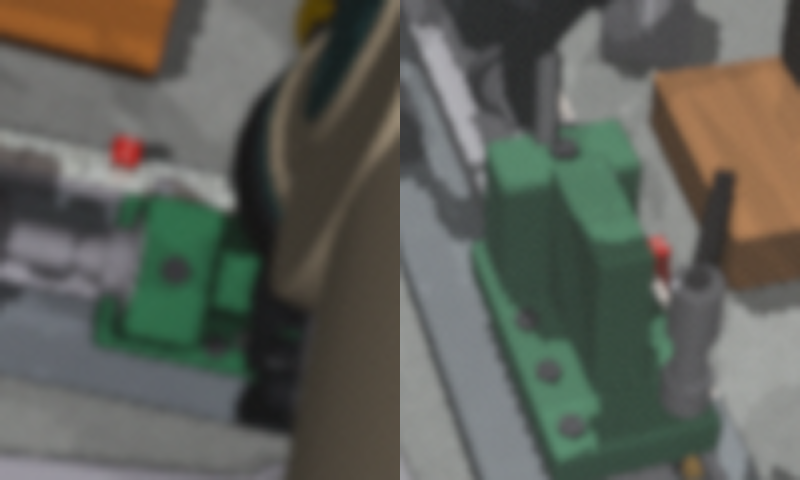

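The fingers stand astride the rib: the near finger is left of it and the lever tip is inside. The top view still shows clip (127,150) and boss, so it can verify travel. Descending.

Emit:
{"name": "carry_out", "arguments": {"plan": [[1, -0.2, 0.1, 1.5, -0.3, 0, 0], [1, -0.2, 0.1, 3.5, -0.3, 0, 0], [1, -0.2, 0.1, 5, -0.3, 0, 0], [1, -0.2, 0.1, 6, -0.3, 0, 0], [1, -0.2, 0.1, 6, -0.3, 0, 0], [1, -0.2, 0.1, 6, -0.3, 0, 0]]}}

```text
t: 3.7
ee_pos: [0.5633, -0.0729, 0.0806]
ee_rot: [[0.201, 0.98, 0.007], [0.98, -0.201, -0.001], [0.0, 0.007, -1.0]]
wrist_force: [-0.6, -0.5, 0.7]
width: 0.0855
grip_force: 0.0
```

```bash
python3 go.py 25 4 78
```

```text
t 3.7 fs mm [26.5 -5.7 80.6] w 0.0855 F bed [-0.5 -0.6  0.7] grip 0.0
shift cm [ 0.97 -0.15  0.26] rotvec [ 0.41 -0.02  0.1 ]
```

Emit:
{"name": "carry_out", "arguments": {"plan": [[1, 0.2, -0.1, 0.2, 0.2, 0, 0], [1, 0.4, -0.1, 0.2, 0.2, 0, 0], [1, 0.6, -0.1, 0.2, 0.2, 0, 0], [1, 0.8, -0.1, 0.2, 0.2, 0, 0], [1, 1.0, -0.1, 0.2, 0.2, 0, 0], [1, 1.2, -0.1, 0.2, 0.2, 0, 0], [1, 1.3, -0.1, 0.2, 0.2, 0, 0], [1, 1.3, -0.1, 0.2, 0.2, 0, 0]]}}

```text
t: 4.37
ee_pos: [0.5641, -0.0618, 0.0777]
ee_rot: [[0.203, 0.979, 0.002], [0.979, -0.203, -0.002], [-0.002, 0.003, -1.0]]
wrist_force: [-1.4, -5.2, 3.7]
width: 0.0854
grip_force: 2.5
```

```bash
cat > trav.py <<'E'
from go import *
from fit import sil,box
s,p,R,q=st(); F=Rb.T@np.array(s["wrist_force"])
print("fs",q.round(1),"F",F.round(1),"w",s["width"],"grip",s["grip_force"],"t",s["t"])
# footstock shift along bed y: match patch of boss front/saddle in 6x upsampled top view against start view
I=np.mean([grab_frame("top")[0].astype(np.float32) for _ in range(2)],0); I0=np.load("pics/I_top.npy").astype(np.float32)
ex=proj("top",[.5385+.0203*2,-.062+.0979*2+0,.1]); o=proj("top",[.5385,-.062,.1])
u=proj("top",O+Rb@[0,.05,.11])-proj("top",O+Rb@[0,0,.11]); u/=50 # px per mm
T=I0[203:237,372:398]
def sh(t): 
    M=np.float32([[1,0,372+u[0]*t],[0,1,203+u[1]*t]]); return cv2.warpAffine(I,M,(26,34),flags=cv2.INTER_CUBIC|cv2.WARP_INVERSE_MAP)
ts=np.arange(-3,30,.25); c=[cv2.matchTemplate(sh(t),T,cv2.TM_CCOEFF_NORMED)[0,0] for t in ts]; k=int(np.argmax(c)); print("travel img",ts[k],round(float(c[k]),3))
np.save("pics/Inow.npy",I)
E
python3 trav.py
```

```text
fs [25.   5.4 77.7] F [-0.3 -5.4  3.7] w 0.08541814143392931 grip 2.4981220811605453 t 4.3667
travel img 3.25 0.514
```

Emit:
{"name": "carry_out", "arguments": {"plan": [[1, 0.2, 0, 0, 0, 0, 0], [1, 0.4, 0, 0, 0, 0, 0], [1, 0.6, 0, 0, 0, 0, 0], [1, 0.8, 0, 0, 0, 0, 0], [1, 0.9, 0, 0, 0, 0, 0], [1, 0.9, 0, 0, 0, 0, 0]]}}

```text
t: 4.97
ee_pos: [0.5658, -0.0532, 0.0776]
ee_rot: [[0.203, 0.979, 0.002], [0.979, -0.203, -0.002], [-0.002, 0.002, -1.0]]
wrist_force: [-1.5, -5.4, 3.5]
width: 0.0854
grip_force: 2.8
```

```bash
python3 trav.py; python3 - <<'E'
from h import *
I=np.load("pics/Inow.npy").astype(np.uint8); s,_=grab_frame("side")
L=np.zeros((560,800,3),np.uint8); L[:,:400]=cv2.resize(I[178:248,355:405],(400,560),interpolation=cv2.INTER_CUBIC); L[:,400:]=cv2.resize(s[190:274,310:370],(400,560),interpolation=cv2.INTER_CUBIC); save("p1.png",L)
E
```

```text
fs [25.  14.2 77.6] F [-0.4 -5.6  3.5] w 0.08538026104354161 grip 2.8133368492126465 t 4.9667
travel img 13.75 0.543
```

View pics/p1.png

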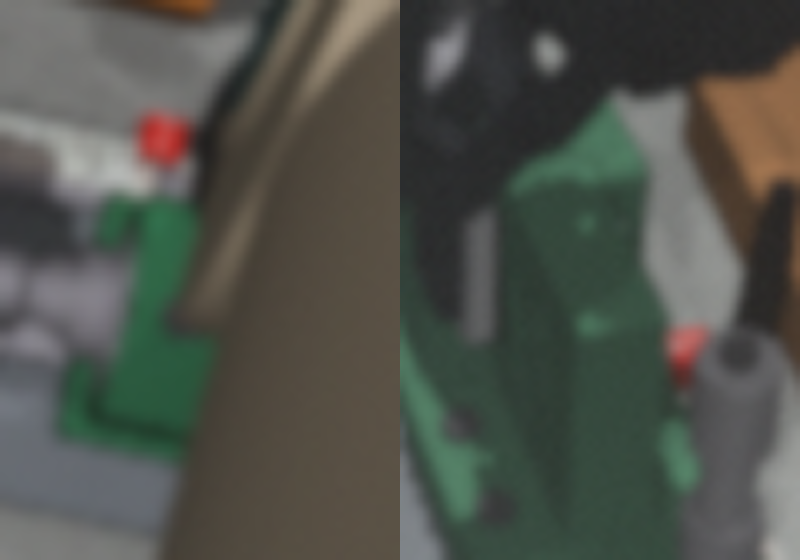

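Top view: the index (about (175,182)) is now just short of the clip (163,140), and the arm isn't hiding either. I'll make a rectified metric view of that spot, before and now.

```bash
cat > ortho.py <<'E'
from go import *
def ortho(I,z,k=16,x0=26,x1=56,y0=18,y1=64):
    f,cx,cy,T=cam("top"); ys,xs=np.meshgrid(np.arange(y0,y1,1/k),np.arange(x1,x0,-1/k)); P=O+np.stack([xs/1000,ys/1000,np.full_like(xs,z)],-1)@Rb.T
    C=P@T[:3,:3].T+T[:3,3]; return cv2.remap(I.astype(np.float32),(cx+f*C[...,0]/C[...,2]).astype(np.float32),(cy+f*C[...,1]/C[...,2]).astype(np.float32),cv2.INTER_CUBIC)
E
python3 - <<'E'
from ortho import *
I=np.mean([grab_frame("top")[0].astype(np.float32) for _ in range(8)],0); np.save("pics/I13.npy",I)
out=[]
for J in(np.load("pics/I_top.npy"),I):
    o=np.clip(ortho(J,.036)*1.4,0,255).astype(np.uint8).copy()
    for y in range(20,64,5): cv2.line(o,((y-18)*16,0),((y-18)*16,12 if y%10 else 24),(255,255,0),1)
    out.append(cv2.resize(o,(736,288*1)))
save("o.png",np.vstack(out))
o=ortho(I,.036,1)
for x in(42,40,38,36): print(x,[tuple(v) for v in o[56-x,8:46].astype(int)][::2])
E
```

```text
42 [(np.int64(65), np.int64(60), np.int64(51)), (np.int64(64), np.int64(59), np.int64(50)), (np.int64(61), np.int64(56), np.int64(48)), (np.int64(51), np.int64(47), np.int64(41)), (np.int64(39), np.int64(36), np.int64(34)), (np.int64(44), np.int64(42), np.int64(41)), (np.int64(72), np.int64(65), np.int64(63)), (np.int64(110), np.int64(74), np.int64(72)), (np.int64(150), np.int64(60), np.int64(58)), (np.int64(174), np.int64(55), np.int64(51)), (np.int64(179), np.int64(66), np.int64(62)), (np.int64(176), np.int64(65), np.int64(61)), (np.int64(169), np.int64(70), np.int64(66)), (np.int64(154), np.int64(104), np.int64(100)), (np.int64(142), np.int64(132), np.int64(129)), (np.int64(139), np.int64(140), np.int64(137)), (np.int64(143), np.int64(144), np.int64(141)), (np.int64(141), np.int64(142), np.int64(139)), (np.int64(140), np.int64(142), np.int64(138))]
40 [(np.int64(66), np.int64(60), np.int64(51)), (np.int64(64), np.int64(59), np.int64(50)), (np.int64(62), np.int64(57), np.int64(48)), (np.int64(52), np.int64(48), np.int64(42)), (np.int64(41), np.int64(38), np.int64(36)), (np.int64(53
[... 1675 characters left out ...]
4)), (np.int64(44), np.int64(41), np.int64(38)), (np.int64(56), np.int64(53), np.int64(53)), (np.int64(89), np.int64(86), np.int64(87)), (np.int64(115), np.int64(110), np.int64(113)), (np.int64(117), np.int64(108), np.int64(113)), (np.int64(114), np.int64(103), np.int64(106)), (np.int64(129), np.int64(117), np.int64(117)), (np.int64(152), np.int64(139), np.int64(136)), (np.int64(162), np.int64(151), np.int64(147)), (np.int64(168), np.int64(163), np.int64(160)), (np.int64(175), np.int64(175), np.int64(173)), (np.int64(176), np.int64(179), np.int64(176)), (np.int64(172), np.int64(175), np.int64(171)), (np.int64(160), np.int64(163), np.int64(159)), (np.int64(158), np.int64(160), np.int64(156))]
```

View pics/o.png

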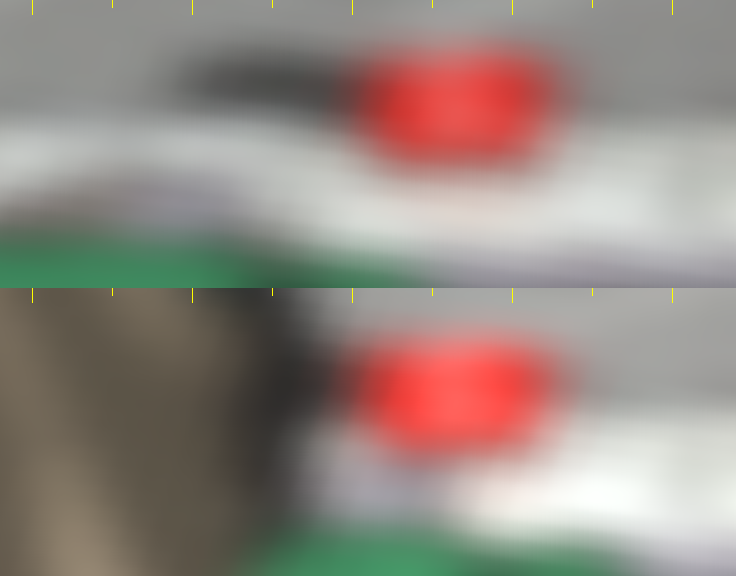

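In the rectified view the clip spans y≈40.6–50.6 (top face centre ≈45.6). The index starts near y≈30 and is now near 42, so about 3–3.5 mm remain. I'll quantify that with chroma profiles.

```bash
cat >> ortho.py <<'E'
def prof(J,x0,x1,z,y0=18,y1=64,k=4):
    o=ortho(J,z,k,x0,x1,y0,y1).mean(0); return np.arange(y0,y1,1/k)[:len(o)],o
def greenshift(J0,J,ref=None):
    "shift of the saddle's green front end, bed mm"
    r=[]
    for a,b in((24,28),(26,30),(-28,-24)):
        e=[]
        for K in(J0,J):
            y,o=prof(K,a,b,.058,25,75,8); g=cv2.GaussianBlur(((o[:,1]-o[:,0])/o.sum(1)).reshape(1,-1).astype(np.float32),(0,0),3)[0]
            d=np.gradient(g); k=np.argmin(d); w=np.clip(-d[max(k-16,0):k+17],0,None); e.append((y[max(k-16,0):k+17]*w).sum()/w.sum())
        r.append((round(e[0],2),round(e[1],2),round(e[1]-e[0],2)))
    return r
E
python3 - <<'E'
from ortho import *
J0=np.load("pics/I_top.npy"); J=np.load("pics/I13.npy")
print("green",greenshift(J0,J))
np.set_printoptions(linewidth=200)
for n,K in(("0",J0),("1",J)):
    for x in(35,37):
        y,o=prof(K,x,x+2,.039,22,54,1); print(n,x,"lum",o.sum(1).astype(int)); print("   B-G",((o[:,2]-o[:,1])/o.sum(1)*1000).astype(int))
for K in(J0,J):
    y,o=prof(K,44,50,.033,34,60,8); r=np.clip((o[:,0]-o[:,1])/100,0,1); h=y[r>r.max()/2]; print("clip",h[0],h[-1],(y*r).sum()/r.sum())
E
```

```text
green [(np.float64(35.08), np.float64(48.05), np.float64(12.97)), (np.float64(34.66), np.float64(47.25), np.float64(12.58)), (np.float64(45.52), np.float64(58.06), np.float64(12.55))]
0 35 lum [333 321 312 307 304 306 311 321 327 336 346 363 380 396 406 416 424 428 422 410 396 383 378 377 377 379 379 382 381 392 405 426]
   B-G [ -6  -6  -6  -5  -1   2   5   7   7   6   5   2  -1  -4  -6  -8  -8  -8  -8  -8 -10 -11 -11 -11 -10 -10 -10 -11 -10  -9  -8  -7]
0 37 lum [388 378 365 356 349 350 357 368 377 381 388 395 400 402 404 404 403 398 379 357 328 309 299 298 300 300 302 301 310 326 355 383]
   B-G [ -6  -5  -5  -5  -5  -4  -3  -2  -1   0   0  -1  -3  -5  -6  -8  -9 -10 -10 -10 -11 -11 -11 -12 -12 -11 -12 -11 -11 -10  -9  -8]
1 35 lum [238 231 217 200 187 179 177 176 173 165 152 137 123 127 153 203 255 305 337 347 337 322 313 320 340 371 394 419 430 450 466 490]
   B-G [-52 -52 -51 -50 -51 -52 -51 -50 -49 -47 -45 -39 -29 -15  -5   0   1   3   5   8  10  10  10   5   0  -5  -8  -9  -9  -8  -7  -6]
1 37 lum [225 218 204 192 182 178 175 174 169 163 148 132 119 120 151 195 257 300 333 334 323 303 291 291 301 315 329 339 355 376 411 442]
   B-G [-51 -51 -51 -51 -51 -50 -50 -50 -50 -48 -45 -40 -28 -17  -8  -6  -4  -4  -1   0   1   0   0  -1  -4  -7 -10 -11 -11  -9  -8  -8]
clip 40.75 52.0 46.42372135963973
clip 40.25 52.25 46.216908075165485
```

Travel is now 12.55 mm by the saddle edges. Clip top-face centre is 45.6 against index 30.2, so the mark is at about 15.3–15.4 mm. Pushing another 2.7 mm.

Emit:
{"name": "carry_out", "arguments": {"plan": [[1, 0.1, 0, 0, 0, 0, 0], [1, 0.2, 0, 0, 0, 0, 0], [1, 0.27, 0, 0, 0, 0, 0], [1, 0.27, 0, 0, 0, 0, 0], [1, 0.27, 0, 0, 0, 0, 0]]}}

```text
t: 5.93
ee_pos: [0.5663, -0.051, 0.0776]
ee_rot: [[0.203, 0.979, 0.002], [0.979, -0.203, -0.003], [-0.002, 0.002, -1.0]]
wrist_force: [-1.6, -6.2, 4.1]
width: 0.0854
grip_force: 3.3
```

```bash
cat > chk.py <<'E'
from ortho import *
s,p,R,q=st(); print("fs",q.round(2),"F",(Rb.T@np.array(s["wrist_force"])).round(1),"w",round(s["width"],4),"grip",s["grip_force"],"t",s["t"])
J0=np.load("pics/I_top.npy"); J=np.mean([grab_frame("top")[0].astype(np.float32) for _ in range(6)],0); np.save("pics/Inow.npy",J)
print("green",[tuple(map(float,v)) for v in greenshift(J0,J)])
for x in(34,35,36):
    y,o=prof(J,x,x+2,.039,34,56,1); print(x,"lum",o.sum(1).astype(int).tolist()," B-G",((o[:,2]-o[:,1])/o.sum(1)*1000).astype(int).tolist())
y,o=prof(J,44,50,.033,34,60,8); r=np.clip((o[:,0]-o[:,1])/100,0,1); h=y[r>r.max()/2]; print("clip",h[0],h[-1])
E
python3 chk.py
```

```text
fs [24.96 16.36 77.6 ] F [-0.3 -6.4  4.1] w 0.0854 grip 3.2838016748428345 t 5.9333
green [(35.08, 49.93, 14.85), (34.66, 49.2, 14.54), (45.52, 60.24, 14.72)]
34 lum [173, 167, 156, 150, 148, 170, 204, 252, 286, 317, 326, 335, 339, 355, 370, 399, 420, 454, 479, 508, 521, 534]  B-G [-51, -49, -48, -39, -27, -9, 0, 8, 12, 15, 16, 14, 13, 8, 3, -1, -4, -5, -5, -4, -5, -5]
35 lum [174, 168, 156, 147, 141, 154, 184, 229, 263, 293, 305, 314, 322, 336, 349, 371, 390, 423, 451, 485, 502, 516]  B-G [-51, -49, -48, -41, -29, -10, 0, 7, 12, 15, 15, 13, 11, 6, 3, -1, -4, -5, -5, -5, -5, -5]
36 lum [174, 169, 157, 145, 135, 140, 164, 202, 238, 267, 284, 292, 304, 315, 325, 338, 357, 389, 425, 461, 483, 496]  B-G [-51, -50, -48, -43, -30, -13, -1, 4, 9, 10, 11, 10, 8, 4, 1, -1, -4, -6, -6, -6, -6, -6]
clip 40.0 52.25
```

Travel is 14.7 mm by image, which agrees with the TCP motion. About 0.7–0.8 mm remain, then I start closing. The lever stays well open in this step: width is brought to ~62 mm while re-centring.

Emit:
{"name": "carry_out", "arguments": {"plan": [[1, 0.04, 0, 0, 0, 0, 0], [1, 0.08, 0, 0, 0, 0, 0], [0.9, 0.08, 0, 0, 0, 0, 0], [0.75, 0.08, 0, 0, 0, 0, 0], [0.6, 0.08, -0.3, 0, 0, 0, 0], [0.45, 0.08, -0.6, 0, 0, 0, 0], [0.45, 0.08, -0.6, 0, 0, 0, 0], [0.45, 0.08, -0.6, 0, 0, 0, 0]], "newtons": 30}}

```text
t: 6.9
ee_pos: [0.5608, -0.0493, 0.0778]
ee_rot: [[0.203, 0.979, 0.003], [0.979, -0.203, -0.003], [-0.002, 0.003, -1.0]]
wrist_force: [-1.2, -6.9, 4.2]
width: 0.0624
grip_force: 8.9
```

```bash
python3 chk.py
```

```text
fs [19.25 16.98 77.75] F [ 0.2 -7.   4.2] w 0.0624 grip 8.868059199303389 t 6.9
green [(35.08, 50.77, 15.7), (34.66, 50.28, 15.62), (45.52, 60.49, 14.98)]
34 lum [186, 184, 181, 170, 153, 151, 163, 198, 236, 281, 305, 329, 340, 356, 366, 390, 409, 444, 473, 505, 519, 532]  B-G [-49, -48, -48, -45, -40, -24, -8, 7, 13, 16, 16, 15, 15, 11, 8, 2, -2, -5, -5, -5, -5, -5]
35 lum [192, 190, 186, 176, 158, 151, 157, 185, 219, 258, 284, 307, 323, 340, 351, 369, 385, 417, 447, 483, 501, 515]  B-G [-50, -48, -48, -45, -43, -31, -13, 4, 11, 13, 14, 13, 12, 9, 6, 1, -2, -5, -5, -5, -5, -5]
36 lum [198, 197, 191, 180, 161, 149, 151, 171, 201, 237, 264, 285, 306, 322, 332, 343, 358, 386, 422, 459, 482, 495]  B-G [-51, -49, -48, -47, -44, -36, -18, -1, 6, 8, 9, 9, 8, 5, 3, 0, -3, -5, -6, -6, -6, -6]
clip 40.125 52.25
```

Travel is ~15.3 mm and the index centre is 45.6–45.8 against the clip's 45.6, so it's at the mark. I'm closing the lever gradually and holding the push.

Emit:
{"name": "carry_out", "arguments": {"plan": [[0.36, 0, -0.2, 0, 0, 0, 0], [0.26, 0, -0.4, 0, 0, 0, 0], [0.18, 0, -0.6, 0, 0, 0, 0], [0.18, 0, -0.6, 0, 0, 0, 0], [0.18, 0, -0.6, 0, 0, 0, 0]]}}

```text
t: 7.62
ee_pos: [0.5552, -0.0481, 0.0782]
ee_rot: [[0.203, 0.979, 0.003], [0.979, -0.203, -0.003], [-0.002, 0.004, -1.0]]
wrist_force: [-1.2, -7.4, 8.9]
width: 0.0505
grip_force: 7.1
```

```bash
python3 chk.py
```

```text
fs [13.48 17.03 78.22] F [ 0.3 -7.5  8.9] w 0.0505 grip 7.103340541943908 t 7.6167
green [(35.08, 50.88, 15.81), (34.66, 50.38, 15.72), (45.52, 60.54, 15.02)]
34 lum [213, 180, 152, 125, 107, 112, 135, 181, 224, 273, 299, 325, 338, 358, 371, 397, 416, 448, 474, 504, 518, 531]  B-G [-48, -42, -35, -24, -17, -3, 7, 14, 16, 17, 17, 16, 15, 11, 7, 1, -2, -5, -5, -5, -5, -5]
35 lum [206, 173, 142, 119, 101, 106, 127, 171, 211, 254, 282, 306, 324, 344, 358, 379, 395, 424, 451, 483, 500, 514]  B-G [-46, -40, -31, -20, -12, -3, 6, 11, 14, 15, 14, 13, 12, 9, 6, 1, -2, -5, -6, -5, -5, -5]
36 lum [198, 166, 133, 114, 98, 102, 122, 158, 198, 236, 265, 286, 308, 326, 340, 353, 369, 394, 426, 460, 481, 494]  B-G [-44, -38, -28, -17, -8, -1, 4, 6, 8, 9, 9, 9, 8, 7, 4, 0, -3, -6, -6, -6, -6, -6]
clip 40.125 52.25
```

Emit:
{"name": "carry_out", "arguments": {"plan": [[0.08, 0, -0.2, 0, 0, 0, 0], [-0.02, 0, -0.4, 0, 0, 0, 0], [-0.12, 0, -0.6, 0, 0, 0, 0], [-0.2, 0, -0.65, 0, 0, 0, 0], [-0.3, 0, -0.65, 0, 0, 0, 0], [-0.5, 0, -0.65, 0, 0, 0, 0], [-1, 0, -0.65, 0, 0, 0, 0], [-1, 0, -0.65, 0, 0, 0, 0]], "newtons": 40}}

```text
t: 8.58
ee_pos: [0.5468, -0.0463, 0.0783]
ee_rot: [[0.204, 0.979, -0.0], [0.979, -0.204, -0.001], [-0.001, -0.0, -1.0]]
wrist_force: [-6.1, -5.6, 15.5]
width: 0.0334
grip_force: 43.2
```

```bash
python3 chk.py
```

```text
fs [ 4.94 17.04 78.31] F [-4.9 -6.8 15.5] w 0.0334 grip 43.23496162891388 t 8.5833
green [(35.08, 50.9, 15.82), (34.66, 50.48, 15.81), (45.52, 60.65, 15.14)]
34 lum [118, 112, 115, 133, 156, 194, 228, 264, 288, 311, 320, 332, 340, 357, 370, 396, 415, 448, 473, 503, 516, 529]  B-G [-12, -6, -5, -5, -5, -3, -1, 2, 7, 11, 14, 15, 15, 11, 7, 2, -1, -4, -5, -5, -4, -5]
35 lum [116, 117, 126, 151, 182, 218, 249, 272, 286, 296, 302, 312, 324, 343, 357, 378, 394, 424, 450, 482, 498, 511]  B-G [-9, -4, -4, -5, -6, -6, -4, 0, 3, 8, 11, 12, 12, 10, 6, 1, -2, -4, -5, -5, -5, -5]
36 lum [115, 121, 139, 170, 210, 245, 272, 282, 287, 286, 287, 294, 308, 325, 338, 351, 367, 393, 425, 459, 479, 491]  B-G [-6, -5, -5, -6, -8, -8, -7, -4, 0, 3, 6, 8, 8, 6, 3, 0, -3, -5, -6, -6, -6, -6]
clip 40.5 52.25
```

Closed: width is 33.4 mm (34 nominal) at 43 N. The index centre is ≈45.5 against the clip's 45.6, and the clip hasn't moved. Short hold, then hand in.

Emit:
{"name": "carry_out", "arguments": {"plan": [[-1, 0, 0, 0, 0, 0, 0], [-1, 0, 0, 0, 0, 0, 0], [-1, 0, 0, 0, 0, 0, 0], [-1, 0, 0, 0, 0, 0, 0]], "newtons": 50}}

```text
t: 9.22
ee_pos: [0.5467, -0.0463, 0.0784]
ee_rot: [[0.204, 0.979, -0.0], [0.979, -0.204, -0.001], [-0.001, -0.0, -1.0]]
wrist_force: [-6.7, -4.8, 15.5]
width: 0.0328
grip_force: 51.8
```

```bash
python3 chk.py | head -2; python3 -c "
from rig import *
print(hand_in())"
```

```text
fs [ 4.88 17.08 78.36] F [-5.6 -6.  15.5] w 0.0328 grip 51.82299926877022 t 9.2167
green [(35.08, 50.87, 15.79), (34.66, 50.39, 15.73), (45.52, 60.64, 15.13)]
the job is handed in; nothing more can be done
None
```

Job handed in at about 9.5 s: the footstock is at the clip mark (about 15.3 mm travel, index and line within roughly 0.5 mm by camera), the lever is closed by finger width (32.8 mm; nominal 34), rib and lever are still pinched at 52 N, and the clip showed no shift.

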